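Charge the dosing pump and hold the cleaner flask down on the filling ring

ROBOT

A 6-joint arm with a two-finger parallel gripper is mounted at the origin on the work surface. World frame = base frame: x ahead of the robot, y to its left, z up, the work surface at z = 0. Lengths are in m, angles in rad, forces in N, time in s.
With the tool pointing down it reaches from about 0.25 to 0.775 m from the base axis. Payload 4 kg.
Tool frame: the origin (TCP) lies between the finger pads; the fingertips stand 14 mm ahead of it and the grasp point (between the pads) lies 5 mm behind it (tip_reach is the distance from the TCP to the fingertips, in m); z points along the fingers, y is the line along which they close (so a half turn about z gives the same grasp; the last joint's range is limited). The gripper opens to 94 mm and grips with 3 to 60 N. Pads are 16 mm wide; open, the fingers measure 119 mm over their backs; the gripper's body (75 mm by 177 mm) begins 78 mm behind the grasp point.
Start: joints at [1.017, 0.087, 1.371, -0, 1.684, -0.103], TCP at [0.24, 0.495, 0.22] pointing down, gripper open.
Joint ranges: [-3.1, 3.1], [-0.76, 2.03], [0.27, 2.55], [-1.08, 4.22], [0.17, 2.65], [-2.57, 2.57]. Speed limits (rad/s): [2.79, 2.79, 3.14, 3.14, 3.14, 3.14].

INTERFACE

Orientations are given as [roll, pitch, yaw] about the fixed x, y, z axes, in that order (R = Rz(yaw) Ry(pitch) Rx(roll)).
In Python, from bench import * gives the robot as it stands. The module is installed in compiled form; this text tells all that it offers.
- The arm moves only by the tool servo_tool, never from a script. Its argument "targets" is a list of rows, each a list of 4 numbers: the shift along the tool's x, y, z in cm, then the turn about the tool's z in degrees. A call has 1 to 8 rows; each row is the pose to reach, as a shift and turn from the pose commanded when the call began, along the tool's axes at that moment; what a row does not reach only later rows make up. A row lasts 1/8 s, in which the tool goes at most 62.5 mm and 10.7 degrees, less where a joint would pass 70% of its speed; a pose out of reach is approached as far as the arm can. A call with a gripper value outside its range is refused whole. "claw" is the closure in counts, from 0 (fully open) to 255 (shut), set as the call begins (left out, the last holds). The fingers move at their own pace and stop on an object; the grip force is fixed at half the most. Time passes only in rows, so rows that repeat a pose let the fingers close. It gives the time, the measured TCP pose, the force, the opening and the grip force at its end, in the units of the state.
- get_obs(): the state, without advancing time (a new reading comes with each control period).
- snapshot(name): name is "scene" or "side" or "wrist"; returns the picture (420x560x3 uint8, blue, green, red); there is no depth.
- camera_model(name): a dict with "camera_matrix" (3x3 intrinsics, pixels), "camera_from_world" (4x4, takes a point from world to camera coordinates). Camera axes: x right, y up, looking along -z (the intrinsics and any distortion apply to the point x, -y, -z); pixel columns grow to the right and rows downward; lengths in m; the calibration is good to about 2 mm. The wrist camera is an equidistant fisheye: a pixel r from the principal point sees the ray r / f radians off the axis. A picture is of the moment at which its call begins: read the wrist's pose just before it. camera_model takes no time and is no camera call; for the wrist camera it gives the pose at the moment of the call.
- close_job(): hands the job in; it is judged then, once.
The state is a dict: "time": time; "joint_positions": joint angles; "qvel": joint speeds; "joint_torque": joint torques, N m; "tool_pos": TCP position; "ee_rot": TCP orientation; "wrist_force": force on the tool from outside, world axes, zero at the start; "wrist_torque": the same for the moment, N m; "width": finger opening in m; "finger_force": force on a finger pad.
Only numpy, scipy, OpenCV 4.12 (cv2) and the standard library are available. Lean on these libraries where they do the work, as an engineer would, in place of code of your own. Each camera call takes 0.05 s, during which the arm holds its last target. There are 200 camera calls.

TASK

Fill the green-capped cleaner flask at the filling station: first push the red dosing plunger all the way down to its stop and let it spring fully back up, which draws one charge. Then stand the flask squarely in the green sprung filling ring, push it down against the spring to the stop and keep it there: finish while still holding the flask down, touching the flask but not the station. Keep the flask upright throughout, and leave everything else on the bench where it is.

Things in the scene. Friction and masses are not known exactly. Their poses are not given: they have to be found in the camera images.
- station: Cleaner filling station, fixed. Grey base plate 170 mm (x) by 400 mm (y), 15 mm high, centred at y = +25 mm. Origin on the bench, z up. Along its y axis, at x = 0: filling ring at y = -115 mm; dosing pump (clear cylinder, aluminium caps, 60 mm wide, 127 mm high without the plunger) at y = +30; white supply bottle with green band and cap (105 mm wide; hose top 192 mm high) at y = +155.
- plunger (a joint): Dosing plunger travel in m: 0 = fully up, 0.025 = down at its stop. A spring returns it; it takes about 6 N to start and 13 N at the stop.
- plunger_top (a point): Centre of the top of the plunger's red mushroom head (42 mm diameter, 16 mm thick), 180 mm above the bench when up. Moves straight down with the plunger.
- fill_ring (a joint): Travel of the sprung filling ring in m: 0 = fully up, 0.018 = down at its stop. The spring pushes up with about 8 N at the top and 16 N at the stop, so the flask's own weight does not sink it; it springs back up when let go.
- ring_seat (a point): Centre of the filling ring's seat, on which the flask's foot stands; 85 mm above the bench when up; moves straight down with the ring. Round the seat is a green collar, 60 mm inner diameter, 16 mm deep, and above it a funnel mouth widening to 80 mm inner (92 mm outer) diameter, rim 26 mm above the seat. z is up.
- flask_green_center (a point): Green-capped flask, the one to fill: upright, round, aluminium with a green band, 153 mm tall, 0.2 to 0.4 kg. This point: on its axis half-way up, 76.5 mm above its foot; z along the axis, up. Body 56 mm diameter up to 94 mm above the foot, then a shoulder narrowing to the ribbed cap, 34 mm diameter, from 110 to 153 mm above the foot.
- flask_green_foot (a point): Centre of the underside of the green-capped flask (flat, 51 mm, edge bevelled to 56 mm).
- flask_green: The same green-capped flask as a body; origin at the centre of its underside, z up.
- flask_blue_center (a point): Blue-capped flask of the same shape and size, not to be used; point on its axis half-way up (76.5 mm above its foot).
- roller: Seam roller lying flat, green roller 40 mm wide at its +x end (75 mm from the origin), wooden handle to its -x end (90 mm), 32 mm high; origin on the bench under its middle.
- knife: Yellow and black utility knife lying flat, 177 by 25 mm, 17 mm high, along its x; origin on the bench.
- tape_roll: Grey tape roll lying flat, 112 mm diameter, 50 mm high; origin on the bench at its centre.
- seam_probe: Seam probe lying flat along its x: wooden handle and bent steel pin, 170 by 20 mm, 18 mm high; origin on the bench.
- shears: Shears with red handles lying flat along their x, 225 by 82 mm, 10 mm high; origin on the bench at the pivot.

How it is judged:
By the outcome, as a careful person would: the job done as asked, in the order asked, and still so for the second after the job is handed in, while the arm keeps its last pose, push and grip.
It also fails if it takes over 59 s, if anything falls off the work surface, if the arm or the gripper's body presses on something with over 40 N, if the wrist force passes 120 N, or if a joint passes its speed limit or range.

## Working session

There is one attempt and no reset: what is moved stays moved. The work goes in short steps, Python scripts to look and compute and a tool call to move; the robot and the scene stay as the last step left them, time stands still between calls to the robot, and variables do not carry over. Pictures are saved under pics/ and viewed, at most 10 in all, crops included, and the job is handed in when it is done.

Besides the shell and the picture viewer there is one more tool, called after "Emit:" in YAML: its name, and indented under it one key for each argument. servo_tool: Moves the arm, as the interface text tells. Its arguments: {"type":"object","properties":{"targets":{"type":"array"},"claw":{"type":"number"}},"required":["targets"]}

```bash
mkdir -p pics
python3 - <<'E'
from bench import *
import cv2
o=get_obs();print({k:o[k] for k in('time','tool_pos','ee_rot','wrist_force','width')})
for n in('scene','side','wrist'):
    m=camera_model(n);print(n,m)
    cv2.imwrite(f'pics/{n}0.png',snapshot(n))
E
```

```text
{'time': 0.0, 'tool_pos': array([0.23935126, 0.49459218, 0.21831989]), 'ee_rot': array([-3.13937116e+00, -2.17605297e-04,  2.69077224e+00]), 'wrist_force': array([-0.36823995, -0.31218291, -0.1752183 ]), 'width': 0.09383885424009249}
scene {'camera_matrix': array([[521.83622273,   0.        , 281.1143579 ],
       [  0.        , 521.83622273, 203.80616481],
       [  0.        ,   0.        ,   1.        ]]), 'camera_from_world': array([[-0.65694673,  0.75392372, -0.00447348,  0.38125908],
       [-0.62687023, -0.54292033,  0.55881234,  0.25182599],
       [ 0.41887314,  0.36991423,  0.82928207, -1.7282808 ],
       [ 0.        ,  0.        ,  0.        ,  1.        ]])}
side {'camera_matrix': array([[382.77006895,   0.        , 279.30442571],
       [  0.        , 382.77006895, 206.2324193 ],
       [  0.        ,   0.        ,   1.        ]]), 'camera_from_world': array([[ 0.88263373, -0.46981922, -0.01508605, -0.50387491],
       [ 0.31874693,  0.57461438,  0.75380283, -0.26950863],
       [-0.3454824 , -0.67014044,  0.65692747, -1.1088264 ],
       [ 0.        ,  0.        ,  0.        ,  1.        ]])}
wrist {'camera_matrix': array([[325.1922621 ,   0.        , 274.50124029],
       [  0.        , 325.1922621 , 210.13453434],
       [  0.        ,   0.        ,   1.        ]]), 'camera_from_world': array([[ 0.4350629 ,  0.90039851, -0.00167428, -0.54843028],
       [-0.86439116,  0.41714249, -0.28074911,  0.03002367],
       [-0.25208766,  0.12359075,  0.95977973, -0.39203033],
       [ 0.        ,  0.        ,  0.        ,  1.        ]])}
```

View pics/scene0.png

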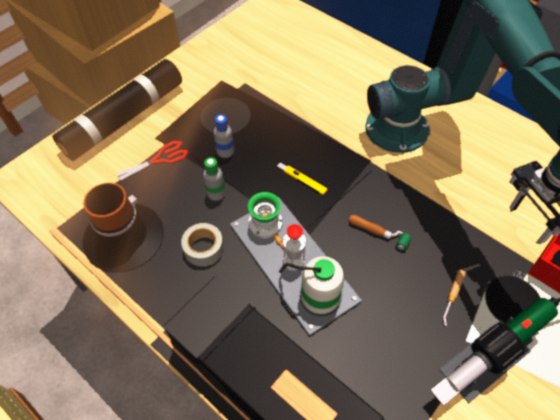

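View pics/side0.png

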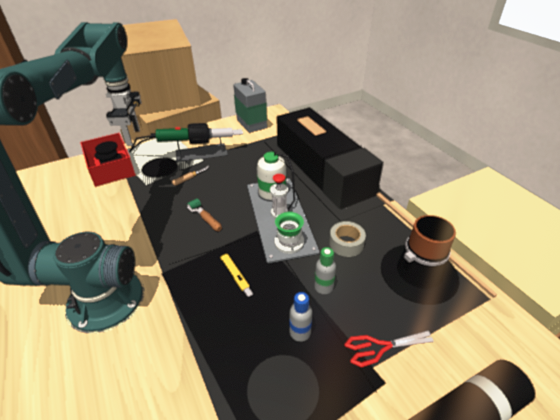

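Scene view: green flask cap at (210,163), ring at (264,205), plunger at (295,232) and supply cap at (324,268). Side view: the same at (327,256), (289,223), (280,180) and (271,157). Next I triangulate them from colour masks.

```bash
cat > h.py <<'E'
import numpy as np, cv2
from scipy.optimize import least_squares
def mask(img,col):
    h=cv2.cvtColor(img,cv2.COLOR_BGR2HSV)
    if col=='green': return cv2.inRange(h,(45,90,40),(85,255,255))
    if col=='blue': return cv2.inRange(h,(100,120,50),(130,255,255))
    return cv2.inRange(h,(0,150,80),(6,255,255))|cv2.inRange(h,(174,150,80),(180,255,255))
def blobs(img,col,amin=15):
    n,l,s,c=cv2.connectedComponentsWithStats(mask(img,col))
    return [(c[i].round(1),s[i]) for i in range(1,n) if s[i][4]>=amin]
def proj(m,p):
    q=m['camera_from_world'][:3,:3]@np.asarray(p,float)+m['camera_from_world'][:3,3]
    v=np.array([q[0],-q[1],-q[2]]);K=m['camera_matrix']
    if m.get('fish'):
        r=np.hypot(v[0],v[1]);t=np.arctan2(r,v[2]);v=np.array([v[0]/r*t,v[1]/r*t,1])
    else: v=v/v[2]
    return (K@v)[:2]
def ray(m,uv):
    K=m['camera_matrix'];a=np.linalg.solve(K,[uv[0],uv[1],1])
    if m.get('fish'):
        t=np.hypot(a[0],a[1]);a=np.array([a[0]/t*np.sin(t),a[1]/t*np.sin(t),np.cos(t)])
    R=m['camera_from_world'][:3,:3];T=m['camera_from_world'][:3,3]
    return -R.T@T, R.T@np.array([a[0],-a[1],-a[2]])
def plane(m,uv,z):
    c,d=ray(m,uv);return c+d*(z-c[2])/d[2]
def tri(ms,uvs):
    A=np.zeros((3,3));b=np.zeros(3)
    for m,u in zip(ms,uvs):
        c,d=ray(m,u);d/=np.linalg.norm(d);P=np.eye(3)-np.outer(d,d);A+=P;b+=P@c
    return np.linalg.solve(A,b)
E
python3 - <<'E'
from bench import *
from h import *
for n in('scene','side'):
    im=cv2.imread(f'pics/{n}0.png')
    for c in('green','red','blue'):
        for b in blobs(im,c):
            if 180<b[0][0]<350 and 100<b[0][1]<340: print(n,c,b[0],b[1])
M=[camera_model('scene'),camera_model('side')]
for a,b in [((210,163),(327,256)),((264,205),(289,223)),((295,232),(280,180)),((324,268),(271,157)),((221,120),(301,300))]: print(tri(M,[a,b]).round(3))
E
```

```text
scene green [210.8 165.6] [203 156  15  19 177]
scene green [215.4 188.9] [206 183  18  10  79]
scene green [263.7 204.4] [247 191  34  31 542]
scene green [324.  269.2] [314 259  21  21 325]
scene green [319.7 301.8] [302 290  38  19 229]
scene red [294.3 230.9] [287 224  16  15 182]
scene blue [220.8 123. ] [215 115  12  16 113]
scene blue [224.6 145.9] [216 140  17  10  73]
side green [251.  112.4] [235  97  31  27 446]
side green [270.4 156.5] [263 151  15  12 132]
side green [264.  185.3] [258 179  15  13  97]
side green [194.6 203. ] [188 199  13   9  83]
side green [289.  222.5] [275 211  29  25 383]
side green [326.3 256.7] [320 247  14  19 172]
side green [324.  281.2] [315 276  20  10  95]
side red [278.6 177.8] [273 174  13   9  89]
side blue [301.  302.2] [293 291  17  22 229]
side blue [299.4 328.2] [289 321  23  12 103]
[ 0.576 -0.269  0.14 ]
[ 0.566 -0.075  0.106]
[0.607 0.066 0.166]
[0.639 0.187 0.174]
[ 0.441 -0.359  0.143]
```

```bash
cat >> h.py <<'E'
def rel(o,p,yaw=None):
    """shift in tool axes (cm) and turn (deg) to world point p"""
    from scipy.spatial.transform import Rotation as R
    T=R.from_euler('xyz',o['ee_rot']).as_matrix()
    return (T.T@(np.asarray(p)-o['tool_pos'])*100).round(2)
E
python3 - <<'E'
from bench import *
from h import *
M=[camera_model('scene'),camera_model('side')]
P={}
for k,a,b in [('cap',(210.8,165.6),(326.3,256.7)),('band',(215.4,188.9),(324,281.2)),('ring',(263.7,204.4),(289,222.5)),('plung',(294.3,230.9),(278.6,177.8)),('supcap',(324,269.2),(270.4,156.5)),('blue',(220.8,123),(301,302.2))]:
    P[k]=tri(M,[a,b]);print(k,P[k].round(4))
d=P['supcap']-P['ring'];print(np.degrees(np.arctan2(-d[0],d[1])),np.linalg.norm(d[:2]))
d=P['plung']-P['ring'];print(np.degrees(np.arctan2(-d[0],d[1])),np.linalg.norm(d[:2]))
o=get_obs();print(rel(o,[*P['plung'][:2],0.26]),np.degrees(o['ee_rot']))
E
```

```text
cap [ 0.5774 -0.265   0.1328]
band [ 0.5787 -0.263   0.023 ]
ring [ 0.5664 -0.0751  0.1087]
plung [0.6065 0.067  0.1732]
supcap [0.6404 0.19   0.1733]
blue [ 0.443  -0.3583  0.1323]
-15.588585089271627 0.2752734469937936
-15.744470154229083 0.14768566413477754
[-51.67 -22.51  -4.11] [-1.79902253e+02 -8.48265402e-03  1.54170944e+02]
```

Emit:
servo_tool:
  targets:
    - [0,0,-4]
    - [-5.7,-2.5,-4]
    - [-11.4,-5,-4]
    - [-17.1,-7.5,-4]
    - [-22.8,-10,-4]
    - [-28.5,-12.5,-4]
    - [-34,-15,-4]
    - [-39,-17,-4]
  claw: 255

```text
invalid input
```

Emit:
servo_tool:
  targets:
    - [-5,-2,0]
    - [-9,-4,0]
    - [-11,-5,0]
    - [-12.3,-5.4,0]
    - [-12.3,-5.4,0]

```text
invalid input
```

Run:
```python
from bench import *
from h import *
o=get_obs();m=camera_model('wrist');m['fish']=1
im=snapshot('wrist');cv2.imwrite('pics/w1.png',im)
print(o['time'],o['tool_pos'],np.degrees(o['ee_rot']),o['wrist_force'],o['width'])
for c in('green','red'):
    for b in blobs(im,c,40): print(c,b)
print(proj(m,[.6065,.067,.18]),proj(m,[.5664,-.0751,.105]),proj(m,[.577,-.265,.153]))
```

```text
0.15 [0.23942329 0.49470855 0.21858088] [-1.79902253e+02 -8.48265402e-03  1.54170944e+02] [ 0.11362021  0.8230304  -0.72091031] 0.09396311191032654
green (array([447.4, 266. ]), array([ 422,  228,   54,   91, 2945], dtype=int32))
red (array([375.5,  68.7]), array([  262,     0,   249,   143, 12531], dtype=int32))
[145.22251879 507.563353  ] [ 92.90583981 465.58282306] [ 42.0319893  479.82019954]
```

View pics/w1.png

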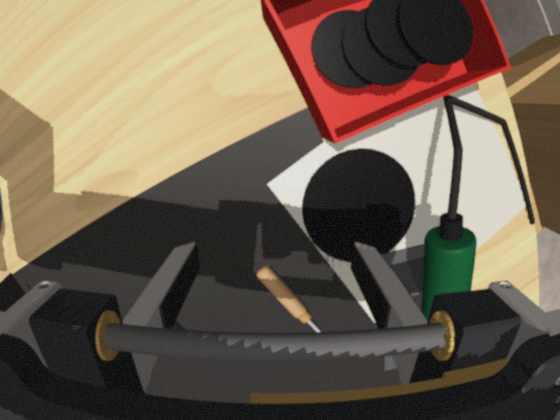

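The wrist view still shows the start pose: open fingers at columns 170 and 390, and the seam probe at (285,295). Both moves were refused because each row needs four numbers.

Emit:
servo_tool:
  targets:
    - [0,0,-4,0]
    - [-5.7,-2.5,-4,0]
    - [-11.4,-5,-4,0]
    - [-17.1,-7.5,-4,0]
    - [-22.8,-10,-4,0]
    - [-28.5,-12.5,-4,0]
    - [-34,-15,-4,0]
    - [-39,-17,-4,0]
  claw: 255

```text
time: 1.2
tool_pos: [0.5176, 0.1702, 0.2593]
ee_rot: [3.141, -0.0, 2.69]
wrist_force: [0.5, 1.3, 0.0]
width: 0.0175
finger_force: 0.0
```

Emit:
servo_tool:
  targets:
    - [-5,-2,0,0]
    - [-9,-4,0,0]
    - [-11,-5,0,0]
    - [-12.3,-5.4,0,0]
    - [-12.3,-5.4,0,0]

```text
time: 1.82
tool_pos: [0.6038, 0.0704, 0.2593]
ee_rot: [3.141, -0.001, 2.691]
wrist_force: [-0.3, -0.5, -0.1]
width: 0.0006
finger_force: 0.0
```

Run:
```python
from bench import *
from h import *
o=get_obs();m=camera_model('wrist');m['fish']=1
im=snapshot('wrist');cv2.imwrite('pics/w2.png',im)
print(o['time'],o['tool_pos'],np.degrees(o['ee_rot']),o['wrist_force'],o['width'])
for c in('green','red'):
    for b in blobs(im,c,40): print(c,b)
print(proj(m,[.6065,.067,.18]),proj(m,[.5664,-.0751,.105]),proj(m,[.577,-.265,.153]))
```

```text
1.825 [0.60381171 0.07040144 0.25929045] [ 1.79984454e+02 -4.14496690e-02  1.54186002e+02] [-0.30075432 -0.47045079 -0.05853791] 0.0005812679713340782
green (array([347.9, 157.6]), array([335, 131,  47,  70, 556], dtype=int32))
green (array([414.1, 196.5]), array([ 386,  169,   57,   60, 2498], dtype=int32))
green (array([140.7, 228.2]), array([ 106,  189,   74,   77, 2985], dtype=int32))
green (array([ 73.7, 264.8]), array([ 55, 252,  30,  34, 377], dtype=int32))
green (array([ 28.3, 288.8]), array([ 20, 281,  20,  16,  57], dtype=int32))
red (array([272.2, 223.4]), array([ 248,  201,   50,   48, 1769], dtype=int32))
red (array([ 10.6, 283.4]), array([  0, 266,  25,  38, 519], dtype=int32))
[273.01637701 226.98215269] [141.4712137  225.62690247] [ 27.71616721 303.94482725]
```

View pics/w2.png

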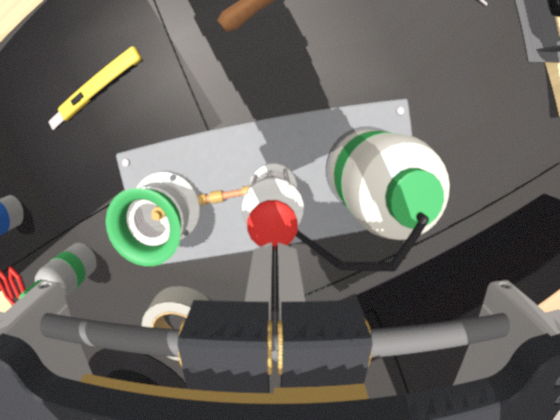

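The wrist view shows the red head at (273,225), ring at (143,227), supply cap at (414,197) and the flask band at about (68,270). This agrees with the triangulation to about 2 px. I refine the positions on known planes.

Run:
```python
from bench import *
from h import *
o=get_obs();m=camera_model('wrist');m['fish']=1
im=cv2.imread('pics/w2.png')
def outline(col,box,z):
    M=mask(im,col);x,y,w,h=box;Z=np.zeros_like(M);Z[y:y+h,x:x+w]=M[y:y+h,x:x+w]
    c=max(cv2.findContours(Z,cv2.RETR_EXTERNAL,cv2.CHAIN_APPROX_NONE)[0],key=cv2.contourArea)
    w=np.array([plane(m,p[0]+0.0,z)[:2] for p in cv2.convexHull(c)],np.float32)
    A=np.c_[2*w,np.ones(len(w))];s=np.linalg.lstsq(A,(w**2).sum(1),rcond=None)[0]
    return s[:2],np.sqrt(s[2]+s[:2]@s[:2])
hd=outline('red',(240,195,65,60),.178);rg=outline('green',(100,180,85,90),.111)
sp=outline('green',(383,165,63,66),.175)
print('head',hd,'ring',rg,'sup',sp)
d=hd[0]-rg[0];print(np.linalg.norm(d),np.degrees(np.arctan2(-d[0],d[1])))
print(rel(o,[*hd[0],.2]),rel(o,[*rg[0],.3]))
```

```text
head (array([0.60523065, 0.06736935]), np.float64(0.02012969852400454)) ring (array([ 0.56744881, -0.07243961]), np.float64(0.045804555362776396)) sup (array([0.63778715, 0.1857711 ]), np.float64(0.026731437078635307))
0.1448240707461383 -15.12233980625962
[-0.32 -0.25  5.96] [ -2.99 -14.48  -4.05]
```

Emit:
servo_tool:
  targets:
    - [-0.3,-0.25,2.5,0]
    - [-0.3,-0.25,5,0]
    - [-0.3,-0.25,6.4,0]
    - [-0.3,-0.25,7.2,0]
    - [-0.3,-0.25,8,0]
    - [-0.3,-0.25,8.6,0]
    - [-0.3,-0.25,8.9,0]
    - [-0.3,-0.25,8.9,0]

```text
time: 2.88
tool_pos: [0.6043, 0.0678, 0.1745]
ee_rot: [3.14, 0.0, 2.692]
wrist_force: [-7.3, 2.0, 10.6]
width: 0.0003
finger_force: 5.6
```

Emit:
servo_tool:
  targets:
    - [0,0,0.3,0]
    - [0,0,0.5,0]
    - [0,0,0.5,0]

```text
time: 3.25
tool_pos: [0.6044, 0.0677, 0.1701]
ee_rot: [3.14, 0.0, 2.692]
wrist_force: [-7.4, 0.9, 12.7]
width: 0.0004
finger_force: 6.2
```

Emit:
servo_tool:
  targets:
    - [0,0,0.2,0]
    - [0,0,0.3,0]
    - [0,0,0.3,0]

```text
time: 3.62
tool_pos: [0.6044, 0.0677, 0.1692]
ee_rot: [3.139, 0.002, 2.692]
wrist_force: [-9.9, 1.2, 17.1]
width: 0.0002
finger_force: 8.8
```

Emit:
servo_tool:
  targets:
    - [0,0,0.2,0]
    - [0,0,0.3,0]
    - [0,0,0.3,0]

```text
time: 4.0
tool_pos: [0.6044, 0.0677, 0.1691]
ee_rot: [3.138, 0.004, 2.692]
wrist_force: [-14.1, 0.8, 25.5]
width: 0.0005
finger_force: 12.8
```

The TCP held at z = 0.169 while the force rose to 25 N, so the plunger is on its stop. I release it and move toward the flask, opening the gripper only partly.

Emit:
servo_tool:
  targets:
    - [0,0,-1,0]
    - [0,0,-2.5,0]
    - [0,0,-4.5,0]
    - [0,0,-8,0]
    - [0,0,-13,0]
    - [0,0,-13,0]

```text
time: 4.75
tool_pos: [0.6072, 0.0669, 0.2965]
ee_rot: [3.136, 0.011, 2.692]
wrist_force: [0.3, 0.1, -0.7]
width: 0.0006
finger_force: 0.0
```

Run:
```python
from bench import *
from h import *
o=get_obs();m=camera_model('wrist');m['fish']=1
im=snapshot('wrist');cv2.imwrite('pics/w3.png',im)
im2=snapshot('side')
print(o['time'],o['tool_pos'],o['ee_rot'],[b for b in blobs(im,'red',40)],[b for b in blobs(im2,'red',40) if 250<b[0][0]<300])
print(rel(o,[.5774,-.265,.29]))
```

```text
4.75 [0.60715967 0.06694944 0.29648287] [3.1358649  0.01104967 2.69152833] [(array([273.3, 205.1]), array([ 252,  184,   44,   43, 1464], dtype=int32)), (array([ 18.9, 272. ]), array([  4, 255,  30,  40, 622], dtype=int32))] [(array([278.6, 177.9]), array([273, 174,  12,   9,  77], dtype=int32))]
[-11.75 -31.19   0.6 ]
```

The plunger blob is back at its original side-view pixel (278.6,177.9), so it is fully up. Next I move above the flask.

Emit:
servo_tool:
  targets:
    - [-2,-5,0,0]
    - [-4,-10,0,0]
    - [-7,-15,0,0]
    - [-9,-20,0,0]
    - [-11,-25,0,0]
    - [-13,-29,0,0]
    - [-14,-31.2,0,0]
    - [-14,-31.2,0,0]
  claw: 60

```text
time: 5.85
tool_pos: [0.595, -0.2761, 0.2875]
ee_rot: [3.141, -0.003, 2.689]
wrist_force: [-0.3, 0.3, 0.5]
width: 0.0716
finger_force: 0.0
```

Run:
```python
from bench import *
from h import *
o=get_obs();m=camera_model('wrist');m['fish']=1
im=snapshot('wrist');cv2.imwrite('pics/w4.png',im)
print(o['time'],o['tool_pos'],o['ee_rot'],o['width'])
for b in blobs(im,'green',40): print(b)
print(proj(m,[.5774,-.265,.153]))
```

```text
5.85 [ 0.59504824 -0.27612803  0.28754264] [ 3.1408738 -0.0032161  2.6889375] 0.07161478861208001
(array([428.5,  97.3]), array([ 390,   59,   71,   78, 2632], dtype=int32))
(array([543.8,  66.9]), array([533,  58,  25,  22, 249], dtype=int32))
(array([548.3, 114.8]), array([538, 103,  22,  21, 243], dtype=int32))
(array([277.1, 181. ]), array([260, 162,  36,  41, 839], dtype=int32))
[277.56550965 183.09892121]
```

View pics/w4.png

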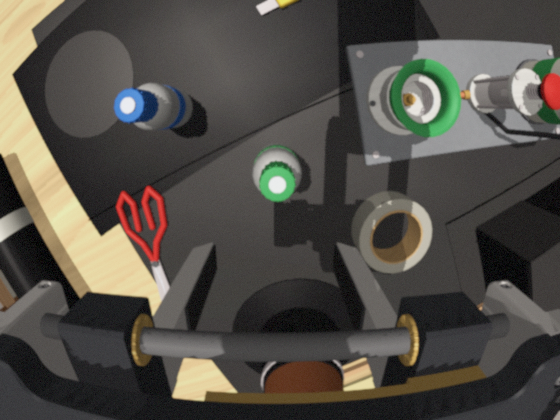

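The cap top circle is centred at about (277.5,185). The tape roll at (393,232) is low and clear of the fingers.

Run:
```python
from bench import *
from h import *
o=get_obs();m=camera_model('wrist');m['fish']=1
for v in (184,185,186):
  p=plane(m,(277.5,v),.153);print(p,rel(o,[*p[:2],.127]))
```

```text
[ 0.57878464 -0.2641644   0.153     ] [ 1.92  0.21 16.14]
[ 0.57965405 -0.26458219  0.153     ] [ 1.82  0.21 16.14]
[ 0.58052459 -0.2650005   0.153     ] [ 1.73  0.21 16.14]
```

Emit:
servo_tool:
  targets:
    - [1.9,0.2,0,0]
    - [1.9,0.2,5,0]
    - [1.9,0.2,9,0]
    - [1.9,0.2,11,0]
    - [1.9,0.2,11,0]

```text
time: 6.52
tool_pos: [0.5786, -0.2625, 0.1773]
ee_rot: [3.141, -0.005, 2.694]
wrist_force: [0.6, -0.2, 0.3]
width: 0.0718
finger_force: 0.0
```

Run:
```python
from bench import *
from h import *
o=get_obs();m=camera_model('wrist');m['fish']=1
im=snapshot('wrist');cv2.imwrite('pics/w5.png',im)
print(o['tool_pos'],o['ee_rot'],rel(o,[.579,-.2643,.128]))
for b in blobs(im,'green',40): print(b)
print(proj(m,[.579,-.2643,.153]))
```

```text
[ 0.57863519 -0.26245347  0.17734907] [ 3.14053768 -0.00468947  2.69358225] [-0.14 -0.16  4.93]
(array([475.7, 118.5]), array([ 426,   65,   92,  108, 4983], dtype=int32))
(array([272.6, 183.4]), array([245, 177,  55,  21, 229], dtype=int32))
(array([270.1, 240.2]), array([ 243,  210,   55,   65, 2153], dtype=int32))
[273.26351635 251.48835291]
```

View pics/w5.png

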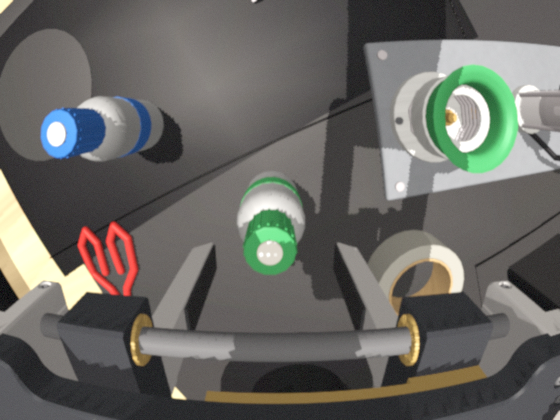

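The cap is centred at (270,250), slightly left of the finger midline at 275, so I shift by -0.3 cm in y, descend and close.

Emit:
servo_tool:
  targets:
    - [-0.1,-0.3,0,0]
    - [-0.1,-0.3,2,0]
    - [-0.1,-0.3,4,0]
    - [-0.1,-0.3,4.9,0]
    - [-0.1,-0.3,4.9,0]

```text
time: 7.2
tool_pos: [0.579, -0.2686, 0.1308]
ee_rot: [3.141, 0.0, 2.691]
wrist_force: [0.4, -0.7, 0.7]
width: 0.0717
finger_force: 0.0
```

Emit:
servo_tool:
  targets:
    - [0,0,0,0]
    - [0,0,0,0]
    - [0,0,0,0]
    - [0,0,0,0]
    - [0,0,0,0]
    - [0,0,0,0]
  claw: 255

```text
time: 7.95
tool_pos: [0.5789, -0.2684, 0.1306]
ee_rot: [3.141, 0.0, 2.691]
wrist_force: [0.4, -0.1, -0.1]
width: 0.0338
finger_force: 29.9
```

Emit:
servo_tool:
  targets:
    - [0,0,-1,0]
    - [0,0,-3,0]
    - [0,0,-6,0]
    - [0,0,-9,0]
    - [0,0,-12,0]
    - [0,0,-14.5,0]
    - [0,0,-14.5,0]
    - [0,0,-14.5,0]

```text
time: 8.95
tool_pos: [0.5785, -0.2684, 0.274]
ee_rot: [3.141, -0.002, 2.691]
wrist_force: [0.2, 0.1, -3.5]
width: 0.0335
finger_force: 29.9
```

Run:
```python
from bench import *
from h import *
o=get_obs();m=camera_model('wrist');m['fish']=1
im=snapshot('wrist');cv2.imwrite('pics/w6.png',im)
print(o['tool_pos'],o['ee_rot'],o['width'],o['wrist_force'],rel(o,[.5674,-.0724,.275]))
for b in blobs(im,'green',40): print(b)
```

```text
[ 0.57847219 -0.26836487  0.27401743] [ 3.14143703e+00 -2.17190683e-03  2.69073413e+00] 0.03350035839445928 [ 0.16566816  0.11654238 -3.49272996] [ 9.54 17.16 -0.07]
(array([549.8,  80.6]), array([539,  70,  21,  27, 322], dtype=int32))
(array([433.4, 113.7]), array([ 394,   74,   73,   80, 2831], dtype=int32))
(array([552.5, 128.2]), array([545, 118,  15,  18, 151], dtype=int32))
(array([276. , 191.4]), array([241, 183,  69,  29, 438], dtype=int32))
(array([274.6, 265.6]), array([ 240,  226,   69,   85, 3760], dtype=int32))
```

View pics/w6.png

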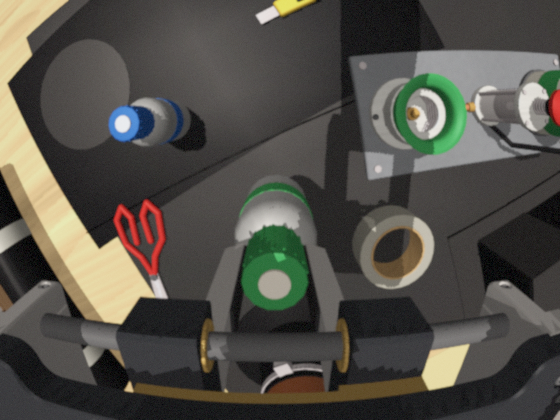

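The flask is held in the fingers, with the cap top circle at (275,284) and the ring at (430,114). I work out the flask axis offset and re-measure the ring.

Run:
```python
from bench import *
from h import *
o=get_obs();m=camera_model('wrist');m['fish']=1
im=cv2.imread('pics/w6.png')
z=o['tool_pos'][2]-.1306+.153
# lower half arc of cap top outline
M=mask(im,'green');M[:, :235]=0;M[:,315:]=0;M[:222]=0
c=max(cv2.findContours(M,0,1)[0],key=cv2.contourArea)[:,0]
def fit(w):
    A=np.c_[2*w,np.ones(len(w))];s=np.linalg.lstsq(A,(w**2).sum(1),rcond=None)[0]
    return s[:2],np.sqrt(s[2]+s[:2]@s[:2])
h=np.array([p for p in c if p[1]>288]);ax=fit(np.array([plane(m,p+0.,z)[:2] for p in h]))
M=mask(im,'green');M[:,:390]=0;M[:,470:]=0;M[:70]=0
c=cv2.convexHull(max(cv2.findContours(M,0,1)[0],key=cv2.contourArea))[:,0]
rg=fit(np.array([plane(m,p+0.,.111)[:2] for p in c]))
print('axis',ax,'tcp',o['tool_pos'],'off',rel(o,[*ax[0],o['tool_pos'][2]]),'ring',rg,rel(o,[*rg[0],.275]))
```

```text
axis (array([ 0.57602805, -0.26803833]), np.float64(0.016447421405064368)) tcp [ 0.57833155 -0.26824551  0.27339335] off [ 0.22 -0.08  0.  ] ring (array([ 0.56697158, -0.07478992]), np.float64(0.0446915565622384)) [ 9.45 16.92 -0.12]
```

Emit:
servo_tool:
  targets:
    - [2,4,0,0]
    - [4,7.5,0,0]
    - [6,11,0,0]
    - [7.5,14,0,0]
    - [8.8,16,0,0]
    - [9.3,17.05,0,0]
    - [9.3,17.05,0,0]
    - [9.3,17.05,0,0]

```text
time: 10.0
tool_pos: [0.5694, -0.0754, 0.2749]
ee_rot: [-3.141, -0.001, 2.69]
wrist_force: [-0.8, -0.8, -2.5]
width: 0.0337
finger_force: 30.0
```

Run:
```python
from bench import *
from h import *
o=get_obs();m=camera_model('wrist');m['fish']=1
im=snapshot('wrist');cv2.imwrite('pics/w7.png',im)
from scipy.spatial.transform import Rotation as R
ax=o['tool_pos']+R.from_euler('xyz',o['ee_rot']).as_matrix()@[.0022,0,0]
print(o['tool_pos'],o['ee_rot'],o['wrist_force'],'err',rel(o,[*(np.array([.5672,-.0732])-ax[:2]+o['tool_pos'][:2]),o['tool_pos'][2]]))
for b in blobs(im,'green',40): print(b)
```

```text
[ 0.56940664 -0.07541677  0.27492   ] [-3.14095773e+00 -5.77643159e-04  2.68979284e+00] [-0.84823172 -0.8118273  -2.45343104] err [ 0.08  0.1  -0.  ]
(array([455.6, 145.5]), array([ 442,  114,   40,   77, 1048], dtype=int32))
(array([527.8, 165. ]), array([ 508,  143,   41,   48, 1463], dtype=int32))
(array([276.2, 181.1]), array([ 233,  153,   86,   64, 2194], dtype=int32))
(array([274.6, 265. ]), array([ 241,  225,   69,   85, 3698], dtype=int32))
```

View pics/w7.png

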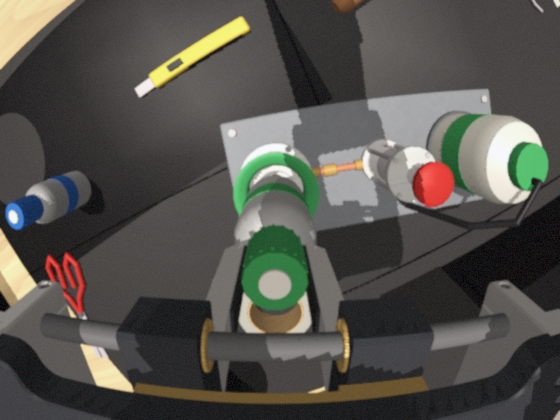

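The flask sits centred over the ring: rim columns 233–319 and the body centre are both near 276. I lower in stages and watch the force.

Emit:
servo_tool:
  targets:
    - [0.1,0.1,1.5,0]
    - [0.1,0.1,3,0]
    - [0.1,0.1,4,0]
    - [0.1,0.1,4.6,0]
    - [0.1,0.1,4.6,0]

```text
time: 10.68
tool_pos: [0.5687, -0.0731, 0.2288]
ee_rot: [-3.141, -0.001, 2.691]
wrist_force: [0.4, 0.1, -2.1]
width: 0.0334
finger_force: 30.0
```

Emit:
servo_tool:
  targets:
    - [0,0,0.4,0]
    - [0,0,0.8,0]
    - [0,0,1.1,0]
    - [0,0,1.1,0]

```text
time: 11.18
tool_pos: [0.5688, -0.0731, 0.2181]
ee_rot: [-3.142, -0.001, 2.691]
wrist_force: [-0.1, -0.5, -1.5]
width: 0.0334
finger_force: 30.0
```

Emit:
servo_tool:
  targets:
    - [0,0,0.4,0]
    - [0,0,0.8,0]
    - [0,0,1.2,0]
    - [0,0,1.2,0]

```text
time: 11.68
tool_pos: [0.5696, -0.0734, 0.2096]
ee_rot: [3.141, 0.004, 2.691]
wrist_force: [-1.3, 0.6, 8.8]
width: 0.0334
finger_force: 30.0
```

Emit:
servo_tool:
  targets:
    - [0,0,0.4,0]
    - [0,0,0.8,0]
    - [0,0,1.0,0]
    - [0,0,1.0,0]

```text
time: 12.18
tool_pos: [0.5698, -0.0734, 0.2011]
ee_rot: [3.14, 0.006, 2.691]
wrist_force: [-1.9, 0.8, 11.9]
width: 0.0335
finger_force: 30.0
```

Emit:
servo_tool:
  targets:
    - [0,0,0.3,0]
    - [0,0,0.5,0]
    - [0,0,0.5,0]
    - [0,0,0.5,0]

```text
time: 12.68
tool_pos: [0.5701, -0.0733, 0.1973]
ee_rot: [3.14, 0.007, 2.691]
wrist_force: [-2.7, 1.5, 13.9]
width: 0.0335
finger_force: 30.0
```

Emit:
servo_tool:
  targets:
    - [0,0,0.3,0]
    - [0,0,0.3,0]
    - [0,0,0.3,0]

```text
time: 13.05
tool_pos: [0.5708, -0.0735, 0.1972]
ee_rot: [3.139, 0.011, 2.691]
wrist_force: [-4.7, 1.9, 22.1]
width: 0.0336
finger_force: 30.0
```

Emit:
servo_tool:
  targets:
    - [0,0,0,0]
    - [0,0,0,0]
    - [0,0,0,0]
    - [0,0,0,0]

```text
time: 13.55
tool_pos: [0.5708, -0.0735, 0.1971]
ee_rot: [3.139, 0.011, 2.691]
wrist_force: [-3.6, 1.5, 21.0]
width: 0.0337
finger_force: 30.0
```

Run:
```python
from bench import *
from h import *
im=snapshot('wrist');s=snapshot('side');sc=snapshot('scene')
a=cv2.resize(im[100:400,150:450],(500,500));b=cv2.resize(s[140:290,200:350],(300,300),interpolation=2)
cv2.imwrite('pics/w8.png',np.hstack([a,np.vstack([b,np.zeros((200,300,3),np.uint8)])]))
for x in blobs(im,'green',40): print(x)
print([x for x in blobs(s,'red',40) if 250<x[0][0]<300]);o=get_obs();print(o['time'],o['tool_pos'],o['wrist_force'])
```

```text
(array([490.3, 144.5]), array([ 472,  115,   55,   67, 1540], dtype=int32))
(array([272.8, 189. ]), array([ 221,  158,  105,   78, 3049], dtype=int32))
(array([274.6, 264.2]), array([ 240,  224,   70,   85, 3738], dtype=int32))
[(array([276. , 177.7]), array([273, 174,   7,   9,  46], dtype=int32))]
13.7 [ 0.57080497 -0.07352619  0.19713284] [-3.75252601  0.84212768 21.63630145]
```

View pics/w8.png

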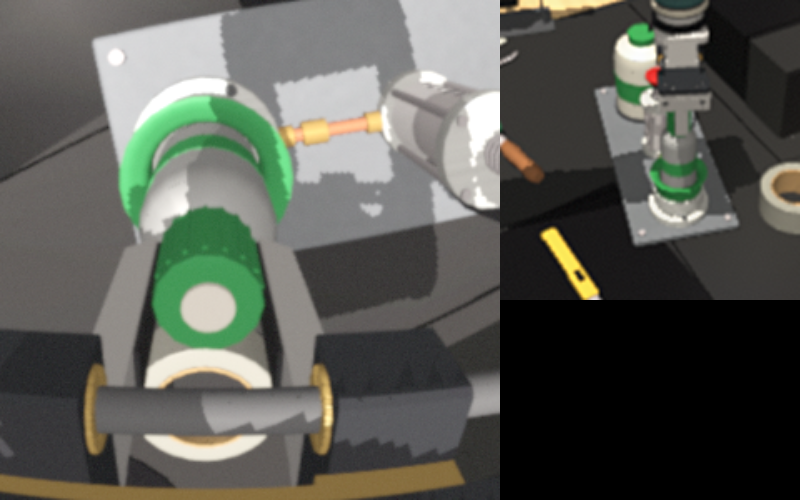

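The flask stands upright in the lowered ring. The cap is still at the same place in the hand (blob centre at (274.6,264), unchanged), so it has not slipped, and the plunger is up. I hand in with the arm holding it down.

```bash
python3 -c "
from bench import *
print(close_job())"
```

```text
the job is handed in; nothing more can be done
None
```

I pushed the plunger to its stop and let it spring fully back up, then handed in the job with the green flask upright in the ring, held at its stop with about 21 N; no verdict came back.

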